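Sort culture dishes by size into the dish carrier

ROBOT

A 6-joint arm with a two-finger parallel gripper is mounted at the origin on a cart in front of the work surface, level with it; the furniture and walls round the work are solid. World frame = base frame: x ahead of the robot, y to its left, z up, the work surface at z = 0. Lengths are in mm, angles in rad, forces in N, time in s.
With the tool pointing down it reaches from about 300 to 775 mm from the base axis. Payload 14.6 kg.
Tool frame: the origin (TCP) lies between the finger pads; the fingertips stand ahead of it and the grasp point (between the pads) lies 11 mm behind it (manip.finger_overhang is the z of the fingertips in the tool frame, in mm); z points along the fingers, y is the line along which they close (so a half turn about z gives the same grasp; the last joint's range is limited). The gripper opens to 94 mm and grips with 3 to 60 N. Pads are 16 mm wide; open, the fingers measure 119 mm over their backs; the gripper's body (75 mm by 177 mm) begins 78 mm behind the grasp point.
Start: joints at [-1.281, 0.3, 1.521, -0, 1.321, -0.067], TCP at [192.095, -515.353, 213.446] pointing down, gripper open.
Joint ranges: [-3.03, 3.03], [-0.79, 2.21], [0.23, 2.52], [-1.04, 4.18], [0, 3.07], [-2.55, 2.55]. Speed limits (rad/s): [2.22, 2.22, 2.57, 3.14, 3.14, 3.14].

INTERFACE

Orientations are given as [roll, pitch, yaw] about the fixed x, y, z axes, in that order (R = Rz(yaw) Ry(pitch) Rx(roll)).
In Python, from cell import manip gives the robot as it stands.
- The arm moves only by the tool jog_arm, never from a script. Its argument "series" is a list of rows, each a list of 7 numbers: the shift along the world's x, y, z as a fraction of full scale, then the turn, a rotation vector about the world's x, y, z as a fraction of full scale, then the closure, from 0 (fully open) to 1 (shut). In form: [[dx, dy, dz, wx, wy, wz, fingers], ...]. A call has 1 to 8 rows; each row is the pose to reach, as a shift and turn from the pose commanded when the call began; what a row does not reach only later rows make up. Full scale, the value 1, is 120 mm for a shift and 90 degrees for a turn. A row lasts 1/12 s, in which the tool goes at most 41.7 mm and 7.16 degrees, less where a joint would pass 70% of its speed; a pose out of reach is approached as far as the arm can. A call with a number of a shift or a turn outside -1 to 1 is refused whole. A call with a gripper value outside its range is refused whole. The fingers move at their own pace and stop on an object; "grip_force" is the grip in N (left out, the last holds). Time passes only in rows, so rows that repeat a pose let the fingers close. It gives the time, the measured TCP pose, the force, the opening and the grip force at its end, in the units of the state.
- manip.read_state(): the state, without advancing time (a new reading comes with each control period).
- manip.camera(name): name is "scene" or "top" or "wrist"; returns a dict with "frame" (420x560x3 uint8, red, green, blue), "vfov" (degrees; the focal length in pixels is half the picture's height over the tangent of half this angle, whatever the lens; pixels are square), "cx", "cy" (the principal point, pixels), "R" (3x3) and "t" (3): a world point X has camera coordinates R X + t; the wrist camera has in their place "hand_eye" (4x4, takes a point from camera to tool coordinates, whose origin is the TCP and whose axes are the flange's). Camera axes: x right, y down, z forward; pixel columns grow to the right and rows downward; lengths in mm; the calibration is good to about 2 mm. A picture is of the moment at which its call begins: read the wrist's pose just before it. There is no depth.
- manip.sign_off(): hands the job in; it is judged then, once.
The state is a dict: "clock": time; "joints": joint angles; "qd": joint speeds; "effort": joint torques, N m; "eef_pos": TCP position; "eef_rot": TCP orientation; "wrist_force": force on the tool from outside, world axes, zero at the start; "moment": the same for the moment, N m; "finger_gap": finger opening in mm; "finger_force": force on a finger pad.
Only numpy, scipy, OpenCV 4.12 (cv2) and the standard library are available. Lean on these libraries where they do the work, as an engineer would, in place of code of your own. Each camera call takes 0.05 s, during which the arm holds its last target. There are 200 camera calls.

TASK

Put the four closed culture dishes away in the dish carrier, sorted by size: pry its lid up with the blade of the precision screwdriver in the notch at the front (keep your fingers off the carrier until the blade has raised the lid), swing the lid back well past upright and lay the screwdriver down on the bench. Then set the two large dishes one on the other in the large nest of pins and the two small ones one on the other in the small nest, squarely stacked; there is medium in them, so keep them level and set them down, do not drop them. Leave the lid open, and leave the tube, the vial and the can where they stand.

Things in the scene. Friction and masses are not known exactly. Their poses are not given: they have to be found in the camera images.
- carrier: Dish carrier, fixed: grey plastic base 84 mm deep (x) by 146 mm wide (y) whose flat top, the deck, is 25 mm above the bench, under a deep white lid of the same outline (top of the shut carrier at 59 mm). Origin: centre of the underside; x from the front to the hinge at the back, y to the left seen from the front, z up. On the deck, under the lid, are two nests of pins for dishes.
- lid (a joint): Lid angle (rad): 0 shut, grows as its front edge swings up and back about the hinge; stop at 2.3. 80 g; the hinge is stiff (friction 0.07 N m, about 1.5 N at the front edge): the lid stays where it is left. Hollow below, walls and top 2.5 mm thick, outside height 34 mm: the inside of its top lies 31.5 mm from its rim.
- lid_notch (a point): Point on the lid, moves with it: middle of the upper edge of the pry notch, on the outer front face. The notch, cut into the lower rim of the front wall, is 40 mm wide and 7 mm high: with the lid shut, a slot from 25 to 32 mm above the bench is open for a blade, too low for a finger. Lid shut: axes as the carrier's.
- lid_hinge (a point): Point fixed on the carrier: middle of the hinge line, which runs along the carrier's y, 42 mm behind its origin and 25 mm above the bench. Axes as the carrier's.
- nest_large (a point): Centre of the nest for the 61 mm dishes, at deck height, on the carrier's left: carrier x -3, y +33 mm. Four pins 6 mm thick and 7 mm tall stand at +-26.2 mm in x and y from it; the dish stands between them with about 3.5 mm play each way, fingers fit between the pins. A thin dark rubber pad marks it. Axes as the carrier's.
- nest_small (a point): Centre of the nest for the 39 mm dishes, at deck height, on the carrier's right: carrier x -3, y -45 mm. Four pins 6 mm thick and 7 mm tall stand at +-18.5 mm in x and y from it; the dish stands between them with about 3.5 mm play each way, fingers fit between the pins. A thin dark rubber pad marks it. Axes as the carrier's.
- driver: Precision screwdriver, 143 mm, 40 g, lying with its blade roughly away from the robot: red handle 12 mm thick, from 11 mm on the blade's side of the origin to 72 mm on the other; then a round steel shaft, the blade, 3 mm thick, 60 mm long. Origin: mid-length, on its underside; its own -y points to the tip, z up; the blade's axis is 6 mm above the underside.
- driver_tip (a point): Tip of the screwdriver's blade, on the blade's axis; axes as the screwdriver's.
- dish_large_1: Closed round clear culture dish (lid and bottom held together, one rigid piece), 61 mm diameter, 14 mm tall, about 26 g, standing flat on the bench. Origin: centre of its underside, z up. Pinkish medium inside.
- dish_large_2: Closed round clear culture dish (lid and bottom held together, one rigid piece), 61 mm diameter, 14 mm tall, about 26 g, standing flat on the bench. Origin: centre of its underside, z up. Looks clear.
- dish_small_1: Closed round clear culture dish (one rigid piece), 39 mm diameter, 11 mm tall, about 14 g, standing flat on the bench. Origin: centre of its underside, z up. Pinkish medium inside.
- dish_small_2: Closed round clear culture dish (one rigid piece), 39 mm diameter, 11 mm tall, about 14 g, standing flat on the bench. Origin: centre of its underside, z up. Looks clear.
- tube: Bystander, standing loose amid the dishes: tube with a blue screw cap, 34 mm diameter, 108 mm tall. Origin: centre of its underside.
- vial: Bystander, standing loose, easily knocked over: small vial with a green screw cap, 13 mm diameter, 46 mm tall. Origin: centre of its underside.
- can: Bystander, standing loose: round white can with black screw cap, 41 mm diameter, 66 mm tall. Origin: centre of its underside.
Things that resemble listed ones, but are neither listed nor needed, are in the scene too. Leave any pink look-alike of the dish_large_1 alone.

How it is judged (in metres and radians):
On the way, in this order (a step that is already met when the one before it is completed fails the run):
1. the screwdriver's blade has pried the lid up (lid above 0.25 rad, resting on the screwdriver) (value of joint lid above 0.25 rad and contact force between driver and carrier above 0.2 N), for 0.05 s.
2. the lid stands open past upright (above 1.75 rad) (value of joint lid above 1.75 rad), for 0.2 s.
At the end, for the whole second after the job is handed in: Lid above 1.75 rad. Large dishes stacked in the large nest, small ones in the small nest: each level (0.1 rad), at rest, centre within 12 mm of the nest's, underside at most one dish plus 4 mm above the deck. Screwdriver lies still on the bench (origin and tip below 20 mm) (value of joint lid above 1.75 rad and horizontal distance between each of dish_large_1, dish_large_2 and nest_large below 0.012 m and z of dish_large_1 in the frame of nest_large between -0.003 and 0.018 m and angle between each of dish_large_1, dish_large_2, dish_small_1, dish_small_2's own z axis and vertical below 0.1 rad and linear speed of each of dish_large_1, dish_large_2, dish_small_1, dish_small_2, driver below 0.02 m/s and z of dish_large_2 in the frame of nest_large between -0.003 and 0.018 m and horizontal distance between each of dish_small_1, dish_small_2 and nest_small below 0.012 m and z of dish_small_1 in the frame of nest_small between -0.003 and 0.015 m and z of dish_small_2 in the frame of nest_small between -0.003 and 0.015 m and height (world z) of each of driver, driver_tip below 0.02 m); the robot touches nothing.
It fails at once if the hand touches the carrier before the blade has raised the lid (value of joint lid below 0.25 rad and contact force between any of the fingers, the arm and carrier above 4 N).
It fails at once if a dish is tipped by more than 25 degrees (angle between any of dish_large_1, dish_large_2, dish_small_1, dish_small_2's own z axis and vertical above 0.44 rad).
It fails at once if a dish is dropped into the carrier (faster than 0.5 m/s within the last 20 mm above the deck) ((horizontal distance between dish_large_1 and nest_large below 0.04 m and z of dish_large_1 in the frame of nest_large below 0.02 m and linear speed of dish_large_1 above 0.5 m/s) or (horizontal distance between dish_large_2 and nest_large below 0.04 m and z of dish_large_2 in the frame of nest_large below 0.02 m and linear speed of dish_large_2 above 0.5 m/s) or (horizontal distance between dish_small_1 and nest_small below 0.04 m and z of dish_small_1 in the frame of nest_small below 0.02 m and linear speed of dish_small_1 above 0.5 m/s) or (horizontal distance between dish_small_2 and nest_small below 0.04 m and z of dish_small_2 in the frame of nest_small below 0.02 m and linear speed of dish_small_2 above 0.5 m/s)).
It fails at once if the tube, the vial or the can is shifted by more than 25 mm or knocked over (distance of any of tube, vial, can from where it was at the start of the episode above 0.025 m or angle between any of tube, vial, can's own z axis and vertical above 0.35 rad).
It also fails if it takes over 72 s, if anything falls off the work surface, if the arm or the gripper's body presses on something with over 40 N, if the wrist force passes 120 N, or if a joint passes its speed limit or range.

## Working session

There is one attempt and no reset: what is moved stays moved. The work goes in short steps, Python scripts to look and compute and a tool call to move; the robot and the scene stay as the last step left them, time stands still between calls to the robot, and variables do not carry over. Pictures are saved under pics/ and viewed, at most 10 in all, crops included, and the job is handed in when it is done.

Besides the shell and the picture viewer there is one more tool, called after ">>>" as name(argument=value, ...), one argument or row to a line, values as JSON. jog_arm: Moves the arm, as the interface text tells. Its arguments: {"type":"object","properties":{"series":{"type":"array"},"grip_force":{"type":"number"}},"required":["series"]}

```bash
ls; mkdir -p pics; python3 - <<'E'
from cell import manip
import cv2,json,numpy as np
s=manip.read_state();print(s); print(manip.finger_overhang)
for n in("scene","top"):
    c=manip.camera(n);cv2.imwrite(f"pics/{n}0.png",cv2.resize(c["frame"][:,:,::-1],(800,600),interpolation=cv2.INTER_CUBIC))
    np.savez(f"{n}.npz",**{k:v for k,v in c.items()})
    print(n,{k:np.round(v,3).tolist() for k,v in c.items() if k!="frame"})
E
```

```text
pics
{'clock': 0.0, 'joints': array([-1.28056951e+00,  3.00501729e-01,  1.52155036e+00, -1.55088105e-05,
        1.32069180e+00, -6.66132324e-02]), 'qd': array([-0.00025384, -0.00032589,  0.0001797 ,  0.00110981, -0.0002334 ,
        0.00081914]), 'effort': array([ 2.42363712e-03, -5.31799364e+01, -3.52728331e+01,  7.09270779e-02,
        2.44835968e-02, -8.25109078e-05]), 'eef_pos': array([ 192.0413037 , -515.12777435,  212.88251515]), 'eef_rot': array([-3.14044297e+00, -6.16422524e-05,  3.56843859e-01]), 'wrist_force': array([0.02172877, 0.46776518, 0.37639216]), 'moment': array([ 0.03909483, -0.05136035,  0.01980368]), 'finger_force': 0.0, 'finger_gap': 94.07040263642065}
8.0
scene {'vfov': 49.044, 'cx': 281.372, 'cy': 209.661, 'R': [[-0.744, -0.668, -0.023], [-0.285, 0.348, -0.893], [0.605, -0.657, -0.45]], 't': [526.836, 112.727, 747.036]}
top {'vfov': 49.395, 'cx': 282.699, 'cy': 208.13, 'R': [[-0.008, -1.0, 0.025], [-0.981, 0.003, -0.196], [0.196, -0.026, -0.98]], 't': [229.12, 490.879, 820.642]}
```

View pics/scene0.png

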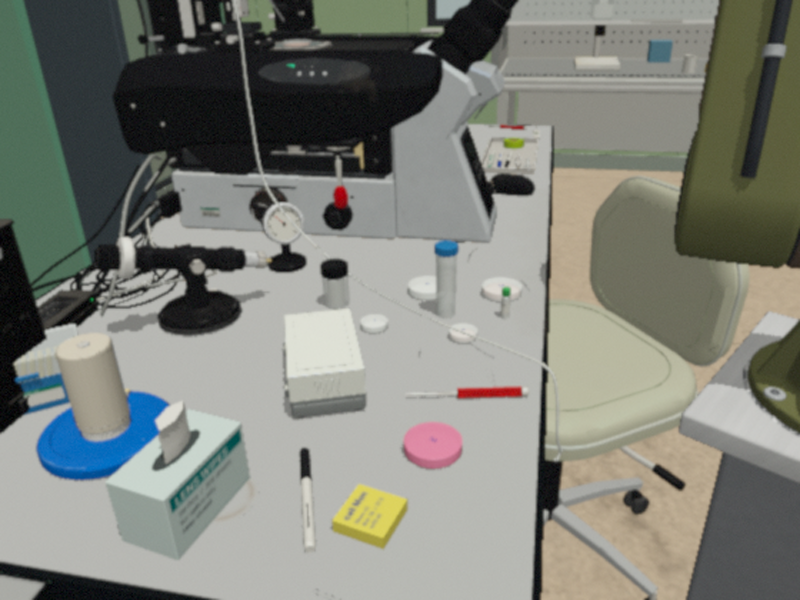

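View pics/top0.png

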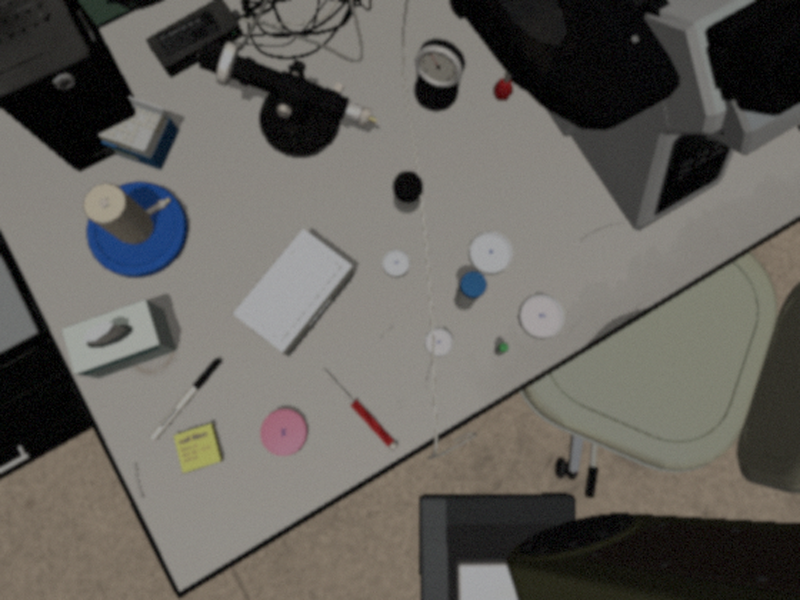

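Scene view: the carrier is at about (325,355), the driver lies between (405,395) and (525,392), and the dishes sit around the tube at (445,280). Top view: the carrier lid corners are (307,231), (353,266), (286,353) and (234,312). The driver tip is at (325,370) and its handle end at (395,445). Large dishes are at (490,252) and (542,316), small dishes at (395,263) and (439,342). An opaque pink look-alike disc is at (284,432).

```bash
cat > h.py <<'E'
import numpy as np, cv2
from scipy.spatial.transform import Rotation as Ro
from scipy.optimize import least_squares
def load(n): return dict(np.load(f"{n}.npz"))
def ray(c,p):
    f=c["frame"].shape[0]/2/np.tan(np.radians(c["vfov"])/2)
    d=np.array([(p[0]-c["cx"])/f,(p[1]-c["cy"])/f,1.]); R=np.array(c["R"])
    return -R.T@np.array(c["t"]), R.T@d
def onz(c,p,z):
    o,d=ray(c,p); return o+d*(z-o[2])/d[2]
def proj(c,X):
    f=c["frame"].shape[0]/2/np.tan(np.radians(c["vfov"])/2)
    q=np.asarray(c["R"])@np.asarray(X,float)+c["t"]; return np.array([c["cx"]+f*q[0]/q[2],c["cy"]+f*q[1]/q[2]])
def tri(obs):
    A=np.zeros((3,3));b=np.zeros(3);L=[]
    for c,p in obs:
        o,d=ray(c,p);d/=np.linalg.norm(d);M=np.eye(3)-np.outer(d,d);A+=M;b+=M@o;L.append((o,d))
    X=np.linalg.solve(A,b); return X,max(np.linalg.norm(np.cross(X-o,d)) for o,d in L)
def wrist(manip):
    s=manip.read_state(); c=manip.camera("wrist")
    T=np.eye(4);T[:3,:3]=Ro.from_euler("xyz",s["eef_rot"]).as_matrix();T[:3,3]=s["eef_pos"]
    W=np.linalg.inv(T@np.array(c["hand_eye"])); c["R"]=W[:3,:3];c["t"]=W[:3,3]; return c
E
python3 - <<'E'
from h import *
S,T=load("scene"),load("top"); k=0.7
P=dict(tube_cap=((446,246),(473,284)),can_cap=((335,267),(408,183)),vial=((506,291),(503,347)),LA=((425,286),(490,251)),LB=((501,288),(542,315)),SA=((374,322),(395,262)),SB=((462,332),(439,341)),pink=((433,441),(284,431)),
tip=((406,395),(325,369)),junction=((458,393),(353,402)),hend=((527,392),(396,445)),cA=((285,316),(307,231)),cB=((352,312),(353,266)),cC=((363,370),(286,353)),cD=((288,379),(234,312)),cable1=((550,370),(437,400)),)
for n,(a,b) in P.items():
    a,b=np.array(a)*k,np.array(b)*k
    X,e=tri([(S,a),(T,b)]); print(n,X.round(0),round(e,1))
for n in("LA","LB","SA","SB","pink"): print(n,onz(T,np.array(P[n][1])*k,12).round(),onz(S,np.array(P[n][0])*k,12).round())
for r,z in ((c,59) for c in("cA","cB","cC","cD")): print(r,onz(T,np.array(P[r][1])*k,z).round())
c1=S["frame"][180:350,180:400,::-1]; c2=T["frame"][140:330,150:410,::-1]
cv2.imwrite("pics/c2.png",np.vstack([cv2.resize(c2[:,:],(800,585),interpolation=cv2.INTER_CUBIC)]))
E
```

```text
tube_cap [497. 142. 105.] 0.3
can_cap [646. 218.  59.] 2.1
vial [426.  95.  41.] 0.4
LA [566. 104.   9.] 0.7
LB [474.  34.   8.] 0.1
SA [550. 237.   8.] 1.0
SB [439. 177.   6.] 0.2
pink [319. 385.  10.] 0.4
tip [402. 333.   3.] 0.3
junction [357. 294.   5.] 0.5
hend [299. 237.   2.] 0.7
cA [583. 357.  55.] 2.7
cB [533. 293.  52.] 1.2
cC [420. 380.  53.] 2.3
cD [472. 447.  53.] 0.4
cable1 [337. 168. -14.] 25.7
LA [565. 104.  12.] [563. 109.  12.]
LB [473.  35.  12.] [469.  41.  12.]
SA [549. 237.  12.] [543. 242.  12.]
SB [438. 178.  12.] [433. 186.  12.]
pink [320. 385.  12.] [317. 387.  12.]
cA [580. 355.  59.]
cB [532. 293.  59.]
cC [417. 378.  59.]
cD [471. 446.  59.]
```

View pics/c2.png

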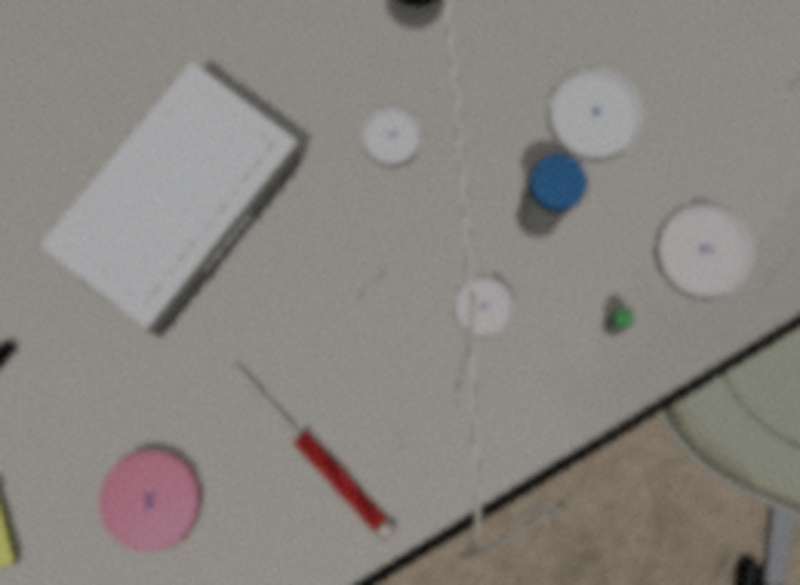

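Crop: the pry notch is on the lower-right long side at (235,245). LB at (705,250) has a faint pink tint, and the saturated pink disc at (150,500) is the look-alike. Next I check where the thin cord lies.

```bash
python3 - <<'E'
from h import *
S,T=load("scene"),load("top"); k=0.7
o,d1=ray(T,np.array((405,20))*k);_,d2=ray(T,np.array((437,420))*k);n=np.cross(d1,d2)
for p in ((240,5),(255,130),(268,205),(300,235),(360,270),(400,296),(490,340),(550,370),(558,440)):
    a,d=ray(S,np.array(p)*k); t=n@(o-a)/(n@d); print(p,(a+t*d).round())
E
```

```text
(240, 5) [768. 240. 410.]
(255, 130) [785. 229. 242.]
(268, 205) [787. 220. 125.]
(300, 235) [724. 213.  88.]
(360, 270) [606. 203.  60.]
(400, 296) [534. 197.  38.]
(490, 340) [387. 186.  16.]
(550, 370) [302. 180.   3.]
(558, 440) [ 286.  171. -103.]
```

>>> jog_arm(
  series=[
    [0.3, 0.33, 0.3, 0, 0, 0, 0],
    [0.6, 0.66, 0.5, 0, 0, 0, 0],
    [1, 1, 0.7, 0, 0, 0.05, 0],
  ],
)

```text
clock: 0.35
eef_pos: [268.5, -435.1, 272.7]
eef_rot: [-3.141, 0.0, 0.432]
wrist_force: [1.4, 0.1, 0.5]
finger_gap: 93.9
finger_force: 0.0
```

>>> jog_arm(
  series=[
    [0.1, 0.33, 0, 0, 0, 0, 0],
    [0.2, 0.66, 0, 0, 0, 0, 0],
    [0.3, 1, 0, 0, 0, 0.05, 0],
  ],
)

```text
clock: 0.6
eef_pos: [304.3, -315.1, 271.6]
eef_rot: [-3.141, 0.0, 0.513]
wrist_force: [1.2, 1.2, 0.2]
finger_gap: 94.1
finger_force: 0.0
```

>>> jog_arm(
  series=[
    [0.1, 0.33, 0, 0, 0, 0, 0],
    [0.2, 0.66, 0, 0, 0, 0, 0],
    [0.3, 1, 0, 0, 0, 0.05, 0],
  ],
)

```text
clock: 0.85
eef_pos: [339.8, -195.9, 271.8]
eef_rot: [-3.142, 0.0, 0.591]
wrist_force: [1.9, 0.6, 0.9]
finger_gap: 94.1
finger_force: 0.0
```

>>> jog_arm(
  series=[
    [0.1, 0.33, 0, 0, 0, 0, 0],
    [0.2, 0.66, 0, 0, 0, 0, 0],
    [0.3, 1, 0, 0, 0, 0.05, 0],
  ],
)

```text
clock: 1.1
eef_pos: [375.5, -76.6, 272.0]
eef_rot: [3.141, -0.0, 0.669]
wrist_force: [1.9, -0.2, -0.5]
finger_gap: 93.8
finger_force: 0.0
```

>>> jog_arm(
  series=[
    [0, 0.33, 0, 0, 0, 0, 0],
    [0, 0.66, 0, 0, 0, 0, 0],
    [0, 1, 0, 0, 0, 0.05, 0],
  ],
)

```text
clock: 1.35
eef_pos: [375.1, 43.2, 271.8]
eef_rot: [-3.142, 0.0, 0.748]
wrist_force: [0.3, -1.0, -0.4]
finger_gap: 93.8
finger_force: 0.0
```

>>> jog_arm(
  series=[
    [0, 0.33, 0, 0, 0, 0, 0],
    [0, 0.66, 0, 0, 0, 0, 0],
    [0, 1, 0, 0, 0, 0.05, 0],
    [0, 1, 0, 0, 0, 0.05, 0],
  ],
)

```text
clock: 1.68
eef_pos: [374.6, 166.6, 271.6]
eef_rot: [-3.14, -0.0, 0.839]
wrist_force: [1.5, -0.2, 0.6]
finger_gap: 93.9
finger_force: 0.0
```

```bash
cat >> h.py <<'E'
def grab(name):
    from cell import manip
    c=wrist(manip); np.savez(f"{name}.npz",**c); cv2.imwrite(f"pics/{name}.png",cv2.resize(c["frame"][:,:,::-1],(800,600),interpolation=cv2.INTER_CUBIC)); return c
E
python3 - <<'E'
from h import *
c=grab("w1"); print(c["vfov"],np.round(c["hand_eye"],2))
for X in ((350,285,6),(402,333,6),(474,335,59),(438,178,11),(550,237,11),(565,104,14)): print(X,(proj(c,X)/.7).round())
E
```

```text
58.93964962657286 [[   0.     -0.97   -0.24   68.48]
 [   1.      0.      0.      0.23]
 [  -0.     -0.24    0.97 -170.42]
 [   0.      0.      0.      1.  ]]
(350, 285, 6) [279. 171.]
(402, 333, 6) [283.  76.]
(474, 335, 59) [342. -21.]
(438, 178, 11) [451. 198.]
(550, 237, 11) [514.  35.]
(565, 104, 14) [638. 159.]
```

>>> jog_arm(
  series=[
    [-0.1, 0.25, 0, 0, 0, 0, 0],
    [-0.2, 0.5, 0, 0, 0, 0, 0],
    [-0.2, 0.75, 0, 0, 0, 0, 0],
    [-0.2, 0.75, 0, 0, 0, 0, 0],
    [-0.2, 0.75, 0, 0, 0, 0, 0],
  ],
)

```text
clock: 2.15
eef_pos: [351.6, 251.2, 271.5]
eef_rot: [-3.142, 0.001, 0.829]
wrist_force: [0.1, 0.0, -0.9]
finger_gap: 93.9
finger_force: 0.0
```

```bash
python3 - <<'E'
from h import *
c=grab("w2")
for X in ((350,285,6),(402,333,6),(474,335,59),(438,178,11),(550,237,11),(565,104,14)): print(X,(proj(c,X)/.7).round())
E
```

```text
(350, 285, 6) [372. 231.]
(402, 333, 6) [378. 141.]
(474, 335, 59) [452.  58.]
(438, 178, 11) [540. 256.]
(550, 237, 11) [606. 101.]
(565, 104, 14) [723. 218.]
```

View pics/w2.png

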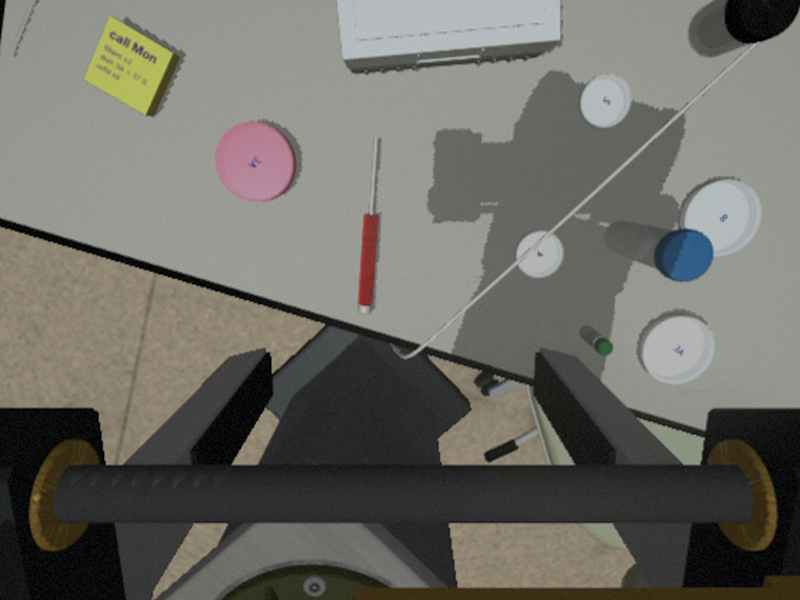

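Wrist view w2: driver tip is at (377,138), blade/handle junction at (371,214), handle end at (366,310), and the notch slot at (450,58). The cord crosses over the small dish at (540,254), and the pink look-alike is at (256,161).

```bash
python3 - <<'E'
from h import *
L=[]
for n in("w1","w2"):
    c=load(n);I=c["frame"].astype(int);m=((I[...,0]>110)&(I[...,1]<60)&(I[...,2]<60)).astype(np.uint8)
    m[280:]=0
    k,l,st,ce=cv2.connectedComponentsWithStats(m);i=1+st[1:,4].argmax();ys,xs=np.where(l==i);P=np.c_[xs,ys].astype(float)
    mu=P.mean(0);d=np.linalg.svd(P-mu,full_matrices=False)[2][0];d*=-np.sign(d[1]);t=(P-mu)@d
    e=(mu+d*t.max(),mu+d*t.min());L.append((c,e)); print(n,st[i],[(q/.7).round() for q in e])
for j in(0,1): print(tri([(c,e[j]) for c,e in L]), onz(L[1][0],L[1][1][j],6).round(1))
a,b=(onz(L[1][0],L[1][1][j],6) for j in(0,1)); v=(a-b)/np.linalg.norm(a-b); print("yaw",np.arctan2(v[1],v[0]),np.linalg.norm(a-b)); 
print("tip pred",a+60*v,"picked",onz(L[1][0],np.array((377,138))*.7,6))
c=L[1][0]
for p in((417,61),(482,58),(352,70),(559,43)): print(p,onz(c,np.array(p)*.7,28).round(1))
E
```

```text
w1 [188 108  11  66 556] [array([278., 154.]), array([274., 247.])]
w2 [252 151  12  63 538] [array([371., 215.]), array([365., 304.])]
(array([357.98000915, 295.0671769 ,   6.22474131]), np.float64(0.044556017724115986)) [357.9 295.1   6. ]
(array([303.88422533, 244.75262109,   8.08290169]), np.float64(0.23624343578004964)) [303.2 244.4   6. ]
yaw 0.7466786398552815 74.55561931989297
tip pred [401.95291038 335.8045975    6.        ] picked [402.67116981 335.44018258   6.        ]
(417, 61) [460. 353.  28.]
(482, 58) [495.9 322.9  28. ]
(352, 70) [421.2 380.3  28. ]
(559, 43) [543.  293.3  28. ]
```

>>> jog_arm(
  series=[
    [-0.04, 0.27, -0.3, 0, 0, -0.052, 0.5],
    [-0.04, 0.27, -0.6, 0, 0, -0.052, 0.5],
    [-0.04, 0.27, -1, 0, 0, -0.052, 0.5],
  ],
)

```text
clock: 2.45
eef_pos: [347.4, 283.4, 157.5]
eef_rot: [3.141, -0.002, 0.745]
wrist_force: [0.6, 0.2, -1.6]
finger_gap: 77.2
finger_force: 0.0
```

>>> jog_arm(
  series=[
    [0, 0, -0.3, 0, 0, 0, 0.5],
    [0, 0, -0.6, 0, 0, 0, 0.5],
    [0, 0, -0.9, 0, 0, 0, 0.5],
    [0, 0, -0.9, 0, 0, 0, 0.5],
    [0, 0, -0.9, 0, 0, 0, 0.5],
  ],
)

```text
clock: 2.87
eef_pos: [346.9, 282.4, 50.2]
eef_rot: [-3.141, 0.003, 0.745]
wrist_force: [1.6, -0.2, 0.2]
finger_gap: 47.6
finger_force: 0.0
```

>>> jog_arm(
  series=[
    [0, 0.01, -0.2, 0, 0, 0, 0.5],
    [0, 0.01, -0.3, 0, 0, 0, 0.5],
    [0, 0.01, -0.3, 0, 0, 0, 0.5],
    [0, 0.01, -0.3, 0, 0, 0, 0.5],
  ],
)

```text
clock: 3.2
eef_pos: [347.9, 285.2, 16.3]
eef_rot: [3.141, -0.002, 0.746]
wrist_force: [0.5, -0.1, 1.3]
finger_gap: 47.1
finger_force: 0.0
```

>>> jog_arm(
  series=[
    [0, 0, -0.05, 0, 0, 0, 0.5],
    [0, 0, -0.05, 0, 0, 0, 1],
    [0, 0, -0.05, 0, 0, 0, 1],
    [0, 0, -0.05, 0, 0, 0, 1],
    [0, 0, -0.05, 0, 0, 0, 1],
    [0, 0, -0.05, 0, 0, 0, 1],
    [0, 0, -0.05, 0, 0, 0, 1],
  ],
  grip_force=60,
)

```text
clock: 3.78
eef_pos: [346.9, 285.0, 8.4]
eef_rot: [3.142, -0.0, 0.746]
wrist_force: [-0.7, -1.7, 1.6]
finger_gap: 11.4
finger_force: 60.0
```

>>> jog_arm(
  series=[
    [0, 0, 0.1, 0, 0, 0, 1],
    [0, 0, 0.3, 0, 0, 0, 1],
    [0.15, -0.07, 0.55, 0, 0, 0.04, 1],
    [0.35, -0.16, 0.8, 0, 0, 0.08, 1],
    [0.56, -0.26, 1, 0, 0, 0.108, 1],
    [0.56, -0.26, 1, 0, 0, 0.108, 1],
    [0.56, -0.26, 1, 0, 0, 0.108, 1],
  ],
)

```text
clock: 4.37
eef_pos: [415.0, 253.4, 129.0]
eef_rot: [3.141, -0.002, 0.914]
wrist_force: [-0.0, 0.2, -0.1]
finger_gap: 11.1
finger_force: 60.0
```

```bash
python3 - <<'E'
from h import *
c=grab("w3")
E
```

```text
(no output)
```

View pics/w3.png

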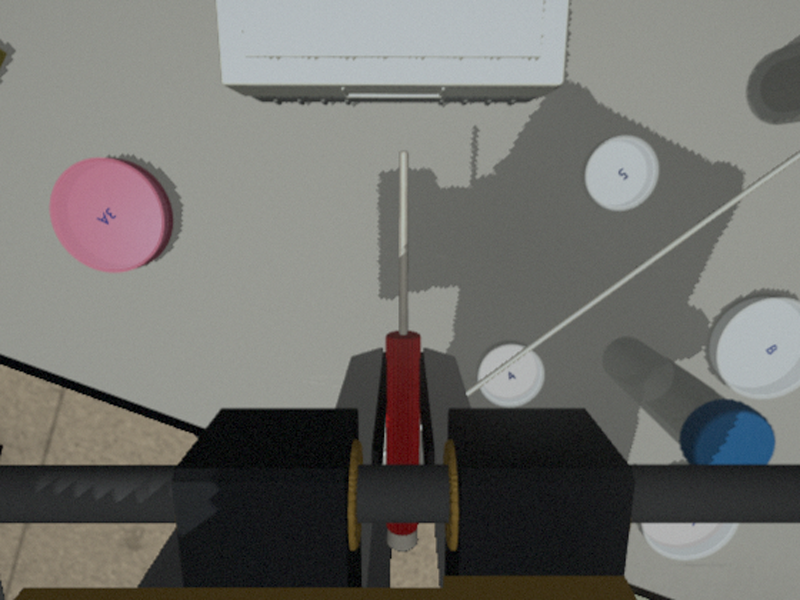

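w3: the tip is at (404,153), the notch spans (345,96) to (443,97), and the lid's front top edge runs from (223,86) to (564,88). The cord passes just above small dish A at (510,372).

```bash
python3 - <<'E'
from h import *
c=load("w3");k=.7
g=lambda p,z:onz(c,np.array(p)*k,z).round(1)
a,b=g((223,86),59),g((564,88),59);v=b-a;print("top edge",a,b,np.linalg.norm(v),"yaw",np.arctan2(v[0],-v[1]), "mid",(a+b)/2)
for z in(25,32):print("notch",g((345,97),z),g((443,98),z),(g((345,97),z)+g((443,98),z))/2)
print("tip z126",g((404,153),126),g((404,335),126))
I=c["frame"][:,:,:].astype(int)
print("front corners z25",g((252,98),25),g((537,99),25))
w=load("w2");print("w2/w3 tri notch corners",tri([(w,np.array((417,61))*k),(c,np.array((345,97))*k)]),tri([(w,np.array((482,58))*k),(c,np.array((443,98))*k)]))
print("tri top corners",tri([(load("top"),np.array((286,353))*k),(c,np.array((223,86))*k)]),tri([(load("top"),np.array((353,266))*k),(c,np.array((564,88))*k)]))
E
```

```text
top edge [419.4 382.8  59. ] [533.5 294.1  59. ] 144.5216246794922 yaw 0.9099959058457411 mid [476.45 338.45  59.  ]
notch [457.7 353.7  25. ] [495.2 324.3  25. ] [476.45 339.    25.  ]
notch [457.7 352.5  32. ] [494.2 323.9  32. ] [475.95 338.2   32.  ]
tip z126 [461.6 312.5 126. ] [425.3 265.1 126. ]
front corners z25 [421.6 380.8  25. ] [531.2 296.1  25. ]
w2/w3 tri notch corners (array([457.72388789, 350.95764492,  42.62354881]), np.float64(0.25695368149015574)) (array([492.88278468, 322.78680512,  41.0174875 ]), np.float64(0.5414744947237128))
tri top corners (array([418.52509354, 379.88669554,  61.07354561]), np.float64(2.511532133682103)) (array([532.62472252, 293.69033299,  59.22446885]), np.float64(0.9112535452719683))
```

>>> jog_arm(
  series=[
    [-0.03, 0.02, -0.25, 0, 0, 0, 1],
    [-0.03, 0.02, -0.5, 0, 0, 0, 1],
    [-0.03, 0.02, -0.7, 0, 0, 0, 1],
    [-0.03, 0.02, -0.81, 0, 0, 0, 1],
    [-0.03, 0.02, -0.81, 0, 0, 0, 1],
    [-0.03, 0.02, -0.81, 0, 0, 0, 1],
    [-0.03, 0.02, -0.81, 0, 0, 0, 1],
  ],
)

```text
clock: 5.0
eef_pos: [410.2, 256.5, 31.5]
eef_rot: [3.142, -0.0, 0.916]
wrist_force: [-0.4, 0.1, -0.6]
finger_gap: 11.2
finger_force: 60.0
```

```bash
python3 - <<'E'
from h import *
from cell import manip
c=manip.camera("scene");np.savez("s2.npz",**c)
for i in range(3):
    print(manip.read_state()["eef_pos"]); 
    if i<2: manip.camera("scene")
s=manip.read_state()
x=np.array([.614,.789,0])
for z in(25,28.5,32):print(z,proj(c,s["eef_pos"]*[1,1,0]+75.5*x+[0,0,z]).round(1))
print(proj(c,(476.3,338.3,25)),proj(c,(476.3,338.3,32)))
cv2.imwrite("pics/s2.png",cv2.resize(c["frame"][215:305,190:330,::-1],(800,514),interpolation=cv2.INTER_CUBIC))
E
```

```text
[410.49654114 256.56083662  31.81552163]
[410.67178743 256.545167    31.94204511]
[410.70528172 256.48062065  31.90426869]
25 [267.2 249.8]
28.5 [267.1 248. ]
32 [267.  246.3]
[250.36276065 251.20905832] [250.14763607 247.76832827]
```

View pics/s2.png

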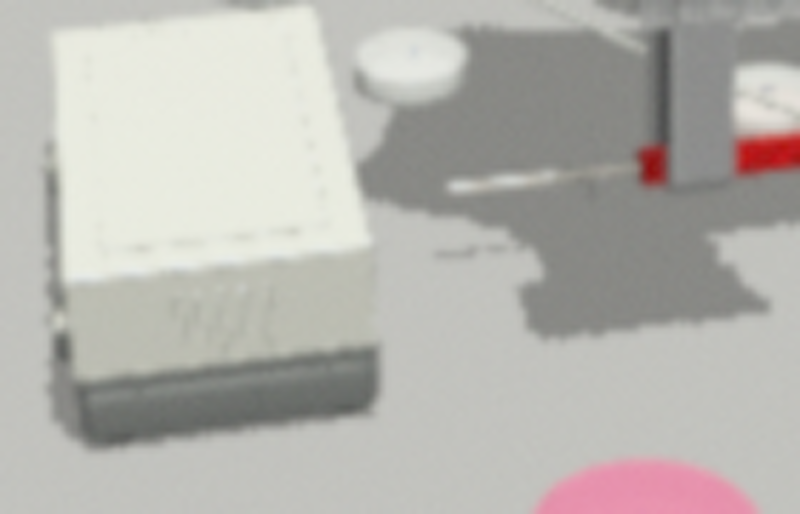

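Crop: the tip is at (452,186), about 29 mm high, in line with the slot. Now I insert it.

>>> jog_arm(
  series=[
    [0.06, 0.08, -0.008, 0, 0, 0, 1],
    [0.12, 0.15, -0.008, 0, 0, 0, 1],
    [0.16, 0.21, -0.008, 0, 0, 0, 1],
    [0.2, 0.255, -0.008, 0, 0, 0, 1],
    [0.23, 0.295, -0.008, 0, 0, 0, 1],
    [0.23, 0.295, -0.008, 0, 0, 0, 1],
    [0.23, 0.295, -0.008, 0, 0, 0, 1],
  ],
)

```text
clock: 5.73
eef_pos: [437.9, 291.6, 30.0]
eef_rot: [-3.142, 0.0, 0.916]
wrist_force: [-0.1, 0.5, -0.6]
finger_gap: 11.7
finger_force: 60.0
```

>>> jog_arm(
  series=[
    [0, 0, 0.04, 0, 0, 0, 1],
    [0, 0, 0.08, 0, 0, 0, 1],
    [0, 0, 0.13, 0, 0, 0, 1],
    [0.005, 0.006, 0.18, 0, 0, 0, 1],
    [0.01, 0.013, 0.24, 0, 0, 0, 1],
    [0.015, 0.02, 0.3, 0, 0, 0, 1],
    [0.015, 0.02, 0.3, 0, 0, 0, 1],
  ],
)

```text
clock: 6.32
eef_pos: [440.5, 294.4, 67.9]
eef_rot: [3.141, -0.002, 0.916]
wrist_force: [-0.0, 0.1, 0.7]
finger_gap: 11.5
finger_force: 60.0
```

```bash
python3 - <<'E'
from h import *
from cell import manip
c=manip.camera("scene");np.savez("s3.npz",**c);print(manip.read_state()["wrist_force"],manip.read_state()["eef_pos"])
cv2.imwrite("pics/s3.png",cv2.resize(c["frame"][185:305,170:330,::-1],(800,600),interpolation=cv2.INTER_CUBIC))
E
```

```text
[-0.72980165  0.33404021  0.12727465] [440.26936138 294.22800458  67.07779412]
```

View pics/s3.png

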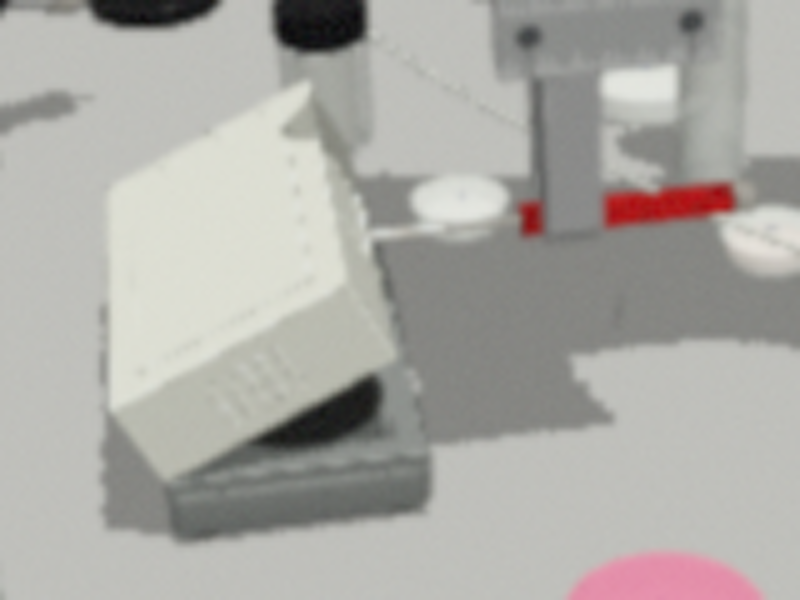

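The lid rests on the blade, raised about 0.4 rad, with its front edge near (385,345). Now I swing it over.

>>> jog_arm(
  series=[
    [0.06, 0.08, 0.1, 0, 0, 0, 1],
    [0.138, 0.178, 0.2, 0, 0, 0, 1],
    [0.22, 0.285, 0.27, 0, 0, 0, 1],
    [0.307, 0.394, 0.325, 0, 0, 0, 1],
    [0.4, 0.51, 0.32, 0, 0, 0, 1],
    [0.49, 0.63, 0.3, 0, 0, 0, 1],
    [0.54, 0.69, 0.27, 0, 0, 0, 1],
    [0.583, 0.75, 0.233, 0, 0, 0, 1],
  ],
)

```text
clock: 7.03
eef_pos: [510.1, 384.4, 93.5]
eef_rot: [-3.141, 0.001, 0.916]
wrist_force: [-1.2, -1.4, -1.0]
finger_gap: 11.1
finger_force: 60.0
```

>>> jog_arm(
  series=[
    [0.035, 0.042, -0.07, 0, 0, 0, 1],
    [0.07, 0.085, -0.13, 0, 0, 0, 1],
    [0.085, 0.105, -0.15, 0, 0, 0, 1],
    [0.085, 0.105, -0.15, 0, 0, 0, 1],
  ],
)

```text
clock: 7.37
eef_pos: [519.8, 396.5, 74.8]
eef_rot: [-3.141, 0.002, 0.916]
wrist_force: [0.4, 0.2, 0.6]
finger_gap: 11.0
finger_force: 60.0
```

```bash
python3 - <<'E'
from h import *
from cell import manip
c=manip.camera("scene");np.savez("s4.npz",**c);print(manip.read_state()["wrist_force"],manip.read_state()["eef_pos"])
cv2.imwrite("pics/s4.png",cv2.resize(c["frame"][165:305,170:330,::-1],(686,600),interpolation=cv2.INTER_CUBIC))
E
```

```text
[-0.40400337 -0.31556564 -0.50544221] [519.84274625 396.45889234  75.4777251 ]
```

View pics/s4.png

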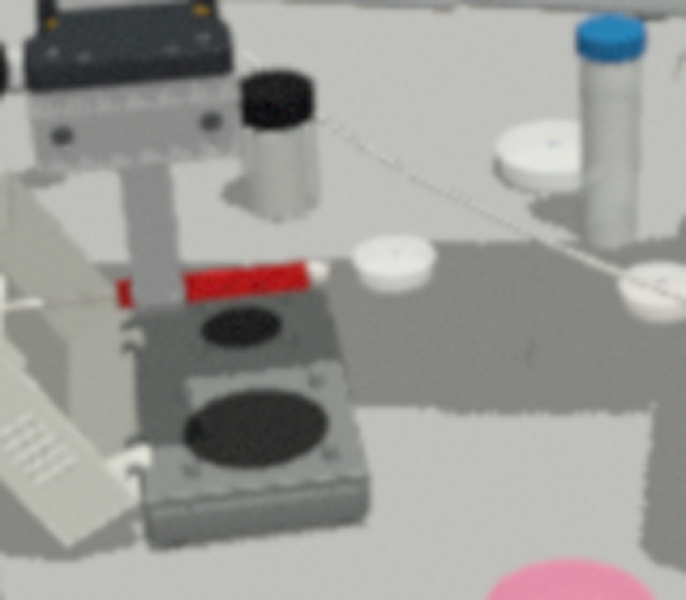

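The lid is open at about 2.1 rad. In the crop the large pad is at (256,428) and the small pad at (241,326). Next I back out and lay the driver down.

>>> jog_arm(
  series=[
    [-0.15, -0.19, 0.03, 0, 0, 0, 1],
    [-0.35, -0.45, 0.15, 0, 0, 0, 1],
    [-0.55, -0.7, 0.2, 0, 0, 0, 1],
    [-0.65, -0.83, 0.2, 0, 0, 0, 1],
  ],
)

```text
clock: 7.75
eef_pos: [440.2, 294.8, 101.5]
eef_rot: [3.141, -0.001, 0.916]
wrist_force: [0.6, 0.4, -0.5]
finger_gap: 11.4
finger_force: 60.0
```

>>> jog_arm(
  series=[
    [-0.25, -0.02, -0.1, 0, 0, 0, 1],
    [-0.5, -0.04, -0.3, 0, 0, 0, 1],
    [-0.667, -0.06, -0.5, 0, 0, 0, 1],
    [-0.667, -0.06, -0.6, 0, 0, 0, 1],
    [-0.667, -0.06, -0.6, 0, 0, 0, 1],
    [-0.667, -0.06, -0.6, 0, 0, 0, 1],
  ],
)

```text
clock: 8.25
eef_pos: [362.3, 289.9, 28.7]
eef_rot: [3.141, -0.001, 0.916]
wrist_force: [0.7, 0.6, -1.1]
finger_gap: 11.2
finger_force: 60.0
```

>>> jog_arm(
  series=[
    [0, 0, -0.08, 0, 0, 0, 1],
    [0, 0, -0.14, 0, 0, 0, 1],
    [0, 0, -0.165, 0, 0, 0, 1],
    [0, 0, -0.165, 0, 0, 0, 1],
    [0, 0, -0.165, 0, 0, 0, 0.8],
    [0, 0, -0.165, 0, 0, 0, 0.7],
    [0, 0, -0.165, 0, 0, 0, 0.6],
    [0, 0, -0.165, 0, 0, 0, 0.6],
  ],
)

```text
clock: 8.92
eef_pos: [362.2, 289.9, 8.3]
eef_rot: [3.141, -0.0, 0.916]
wrist_force: [0.7, -0.2, 2.9]
finger_gap: 34.5
finger_force: 1.2
```

>>> jog_arm(
  series=[
    [0, 0, 0.15, 0, 0, 0, 0.5],
    [0, 0, 0.45, 0, 0, 0, 0.3],
    [0, 0, 0.75, 0, 0, 0, 0],
    [0, 0, 1, 0, 0, 0, 0],
  ],
)

```text
clock: 9.25
eef_pos: [361.9, 289.8, 130.3]
eef_rot: [3.141, -0.0, 0.916]
wrist_force: [-0.0, 0.1, -0.3]
finger_gap: 61.0
finger_force: 0.0
```

>>> jog_arm(
  series=[
    [0.1, -0.08, 0.3, 0, 0, 0, 0],
    [0.2, -0.16, 0.6, 0, 0, 0, 0],
    [0.4, -0.3, 0.85, 0, 0, 0, 0],
    [0.6, -0.5, 0.85, 0, 0, 0, 0],
    [0.6, -0.5, 0.85, 0, 0, 0, 0],
    [0.6, -0.5, 0.85, 0, 0, 0, 0],
  ],
)

```text
clock: 9.75
eef_pos: [434.5, 228.9, 230.0]
eef_rot: [-3.141, 0.0, 0.914]
wrist_force: [0.2, 0.4, 0.6]
finger_gap: 93.5
finger_force: 0.0
```

```bash
python3 - <<'E'
from h import *
c=grab("w4"); S=load("s4")
for X in ((474.2,389.3,25),(535.8,341.4,25)): print(proj(S,X),"seen large (229.7,264.8), small (226.2,241)",(proj(c,X)/.7).round())
E
```

```text
[229.42906989 264.12222284] seen large (229.7,264.8), small (226.2,241) [299.  44.]
[226.0965211  240.75966662] seen large (229.7,264.8), small (226.2,241) [419.  44.]
```

View pics/w4.png

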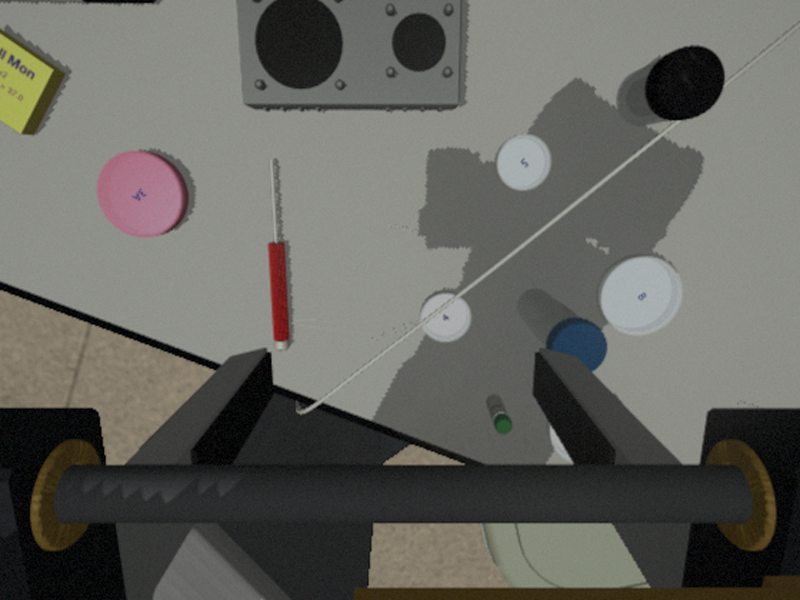

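w4: both pads sit where predicted, at (299,43) and (419,42). The driver lies from (275,160) to (281,347). Dishes are at (523,162), (445,317) and (640,295), and the cord crosses (445,305).

```bash
python3 - <<'E'
from h import *
k=.7;C={n:load(n) for n in("w2","w3","w4","top")}
P=dict(SA=dict(w2=(606,101),w3=(622,174),w4=(524,162)),SB=dict(w2=(540,254),w3=(511,376),w4=(445,318)),LA=dict(w2=(724,218),w3=(771,349),w4=(642,296)),LB=dict(w2=(680,350),top=(542,315)))
for n,d in P.items():
    X,e=tri([(C[m],np.array(p)*k) for m,p in d.items()]); z=14 if n[0]=="L" else 11
    print(n,X.round(1),round(e,1),{m:onz(C[m],np.array(p)*k,z)[:2].round(1).tolist() for m,p in d.items()})
# cord: plane of w4 line, points on w2 line
o,a=ray(C["w4"],np.array((306,408))*k);_,b=ray(C["w4"],np.array((670,127))*k);n=np.cross(a,b)
for p in((415,353),(470,305),(540,243),(600,189),(680,112),(745,52)):
    q,d=ray(C["w2"],np.array(p)*k);print("cord",(q+d*(n@(o-q))/(n@d)).round(1))
# tube, vial tops
print("tube", tri([(C["w2"],np.array((685,254))*k),(C["w4"],np.array((577,346))*k)]), "vial",tri([(C["w2"],np.array((604,347))*k),(C["w4"],np.array((504,425))*k)]),"can",tri([(C["w2"],np.array((763,5))*k),(C["w4"],np.array((685,80))*k)]))
E
```

```text
SA [550.8 236.7   8.7] 0.4 {'w2': [550.2, 236.8], 'w3': [549.7, 237.3], 'w4': [550.5, 237.4]}
SB [438.5 179.9  12.4] 0.5 {'w2': [439.0, 179.1], 'w3': [438.4, 179.8], 'w4': [438.1, 179.5]}
LA [565.7 102.8  11.6] 0.6 {'w2': [565.3, 103.4], 'w3': [564.5, 104.7], 'w4': [565.0, 104.2]}
LB [474.3  34.7  11.8] 0.9 {'w2': [474.8, 35.9], 'top': [473.1, 35.2]}
cord [323.1 206.   88.8]
cord [376.  213.5 115.8]
cord [431.6 218.6 132. ]
cord [475.9 219.9 133.6]
cord [565.7 204.6  60.3]
cord [633.4 200.4  36. ]
tube (array([498.38363549, 143.64496637, 105.16383576]), np.float64(0.21052693511284543)) vial (array([426.94995798,  95.40408878,  41.20927146]), np.float64(0.1852950668708652)) can (array([644.56192412, 222.70445624,  59.26223034]), np.float64(0.678918549471306))
```

```bash
python3 - <<'E'
from h import *
k=.7
L=dict(w2=((415,353),(745,52)),w3=((470,393),(800,152)),w4=((306,408),(670,127)))
for X in((302,180,3),(387,186,16),(534,197,38),(606,203,60)):
    for n,(a,b) in L.items():
        p=proj(load(n),X)/k;a,b=map(np.array,(a,b));t=(p[0]-a[0])/(b[0]-a[0]);print(X,n,p.round(),"line row",round(a[1]+t*(b[1]-a[1])))
# each wrist line vs. top plane : 3D line
T=load("top")
o,d1=ray(T,np.array((428,250))*k);_,d2=ray(T,np.array((437,420))*k);m=np.cross(d1,d2)
for n,(a,b) in L.items():
    for t in(0,.25,.5,.75,1):
        q,d=ray(load(n),(np.array(a)+t*(np.array(b)-a))*k);print(n,(q+d*(m@(o-q))/(m@d)).round())
E
```

```text
(302, 180, 3) w2 [415. 357.] line row 353
(302, 180, 3) w3 [330. 495.] line row 495
(302, 180, 3) w4 [309. 414.] line row 406
(387, 186, 16) w2 [487. 291.] line row 287
(387, 186, 16) w3 [434. 422.] line row 419
(387, 186, 16) w4 [387. 353.] line row 346
(534, 197, 38) w2 [635. 154.] line row 152
(534, 197, 38) w3 [660. 260.] line row 254
(534, 197, 38) w4 [547. 225.] line row 222
(606, 203, 60) w2 [731.  71.] line row 65
(606, 203, 60) w3 [819. 157.] line row 138
(606, 203, 60) w4 [648. 149.] line row 144
w2 [303. 180.  -7.]
w2 [401. 184.  -2.]
w2 [491. 187.   2.]
w2 [573. 191.   5.]
w2 [649. 194.   9.]
w3 [413. 185.  10.]
w3 [472. 188.  13.]
w3 [526. 190.  15.]
w3 [577. 192.  17.]
w3 [624. 193.  20.]
w4 [291. 178. -26.]
w4 [394. 183. -17.]
w4 [487. 186.  -9.]
w4 [571. 190.  -2.]
w4 [648. 193.   4.]
```

>>> jog_arm(
  series=[
    [0.25, 0.03, -0.25, 0, 0, 0, 0.42],
    [0.5, 0.05, -0.5, 0, 0, 0, 0.42],
    [0.75, 0.07, -0.75, 0, 0, 0, 0.42],
    [0.965, 0.07, -1, 0, 0, 0, 0.42],
  ],
)

```text
clock: 10.13
eef_pos: [549.8, 239.5, 108.9]
eef_rot: [-3.141, 0.0, 0.918]
wrist_force: [0.9, 1.0, 1.1]
finger_gap: 71.0
finger_force: 0.0
```

>>> jog_arm(
  series=[
    [0, 0, -0.25, 0, 0, 0, 0.42],
    [0, 0, -0.5, 0, 0, 0, 0.42],
    [0, 0, -0.65, 0, 0, 0, 0.42],
    [0, 0, -0.65, 0, 0, 0, 0.42],
    [0, 0, -0.65, 0, 0, 0, 0.42],
    [0, 0, -0.65, 0, 0, 0, 0.42],
  ],
  grip_force=10,
)

```text
clock: 10.63
eef_pos: [549.7, 239.0, 34.0]
eef_rot: [3.141, -0.001, 0.917]
wrist_force: [0.4, 0.2, 0.4]
finger_gap: 54.6
finger_force: 0.0
```

>>> jog_arm(
  series=[
    [0.005, -0.015, -0.12, 0, 0, 0, 0.42],
    [0.005, -0.015, -0.195, 0, 0, 0, 0.42],
    [0.005, -0.015, -0.195, 0, 0, 0, 0.42],
    [0.005, -0.015, -0.195, 0, 0, 0, 0.5],
    [0.005, -0.015, -0.195, 0, 0, 0, 0.7],
    [0.005, -0.015, -0.195, 0, 0, 0, 0.7],
    [0.005, -0.015, -0.195, 0, 0, 0, 0.7],
    [0.005, -0.015, -0.195, 0, 0, 0, 0.7],
  ],
)

```text
clock: 11.3
eef_pos: [550.4, 236.6, 10.0]
eef_rot: [3.141, -0.001, 0.916]
wrist_force: [-1.8, 0.8, 6.0]
finger_gap: 37.5
finger_force: 10.0
```

>>> jog_arm(
  series=[
    [0, 0, 0.1, 0, 0, 0, 0.7],
    [0, 0, 0.3, 0, 0, 0, 0.7],
    [-0.03, 0.2, 0.5, 0, 0, 0, 0.7],
    [-0.06, 0.45, 0.5, 0, 0, 0, 0.7],
    [-0.09, 0.7, 0.5, 0, 0, 0, 0.7],
    [-0.12, 0.87, 0.5, 0, 0, 0, 0.7],
    [-0.12, 0.87, 0.5, 0, 0, 0, 0.7],
    [-0.12, 0.87, 0.5, 0, 0, 0, 0.7],
  ],
)

```text
clock: 11.97
eef_pos: [535.3, 341.3, 69.6]
eef_rot: [3.141, 0.0, 0.918]
wrist_force: [0.2, 0.2, 0.3]
finger_gap: 37.5
finger_force: 10.0
```

>>> jog_arm(
  series=[
    [0, 0, -0.12, 0, 0, 0, 0.7],
    [0, 0, -0.2, 0, 0, 0, 0.7],
    [0, 0, -0.25, 0, 0, 0, 0.7],
    [0, 0, -0.28, 0, 0, 0, 0.7],
    [0, 0, -0.284, 0, 0, 0, 0.7],
    [0, 0, -0.284, 0, 0, 0, 0.7],
  ],
)

```text
clock: 12.47
eef_pos: [535.8, 340.5, 35.2]
eef_rot: [-3.142, 0.0, 0.916]
wrist_force: [-1.3, -0.1, 0.1]
finger_gap: 37.4
finger_force: 10.0
```

>>> jog_arm(
  series=[
    [0, 0, 0, 0, 0, 0, 0.5],
    [0, 0, 0, 0, 0, 0, 0.47],
    [0, 0, 0, 0, 0, 0, 0.47],
    [0, 0, 0.15, 0, 0, 0, 0.47],
    [0, 0, 0.4, 0, 0, 0, 0.47],
    [0, 0, 0.7, 0, 0, 0, 0.47],
    [0, 0, 1, 0, 0, 0, 0.47],
  ],
)

```text
clock: 13.05
eef_pos: [535.3, 340.6, 156.4]
eef_rot: [-3.141, 0.001, 0.916]
wrist_force: [1.0, 1.3, 0.4]
finger_gap: 49.7
finger_force: 0.0
```

>>> jog_arm(
  series=[
    [-0.1, -0.17, 0, 0, 0, -0.07, 0.36],
    [-0.2, -0.34, 0, 0, 0, -0.14, 0.36],
    [-0.3, -0.5, 0, 0, 0, -0.21, 0.36],
    [-0.4, -0.7, 0, 0, 0, -0.28, 0.36],
    [-0.4, -0.7, 0, 0, 0, -0.35, 0.36],
  ],
)

```text
clock: 13.47
eef_pos: [486.3, 254.1, 155.5]
eef_rot: [3.141, 0.0, 0.36]
wrist_force: [0.3, 0.7, 0.8]
finger_gap: 60.0
finger_force: 0.0
```

>>> jog_arm(
  series=[
    [-0.1, -0.17, 0, 0, 0, -0.07, 0.36],
    [-0.2, -0.34, 0, 0, 0, -0.14, 0.36],
    [-0.3, -0.5, 0, 0, 0, -0.21, 0.36],
    [-0.41, -0.64, -0.2, 0, 0, -0.28, 0.36],
    [-0.41, -0.64, -0.5, 0, 0, -0.36, 0.36],
    [-0.41, -0.64, -0.5, 0, 0, -0.36, 0.36],
    [-0.41, -0.64, -0.5, 0, 0, -0.36, 0.36],
  ],
)

```text
clock: 14.05
eef_pos: [438.2, 179.9, 95.1]
eef_rot: [3.141, 0.002, -0.196]
wrist_force: [0.7, 0.7, 1.5]
finger_gap: 60.1
finger_force: 0.0
```

>>> jog_arm(
  series=[
    [0, 0, -0.2, 0, 0, 0, 0.36],
    [0, 0, -0.4, 0, 0, 0, 0.36],
    [0, 0, -0.5, 0, 0, 0, 0.36],
    [0, 0, -0.5, 0, 0, 0, 0.36],
    [0, 0, -0.5, 0, 0, 0, 0.36],
  ],
)

```text
clock: 14.47
eef_pos: [439.4, 180.6, 36.6]
eef_rot: [-3.141, -0.001, -0.196]
wrist_force: [-0.6, 0.4, 0.7]
finger_gap: 60.1
finger_force: 0.0
```

>>> jog_arm(
  series=[
    [-0.005, -0.005, -0.1, 0, 0, 0, 0.36],
    [-0.005, -0.005, -0.2, 0, 0, 0, 0.36],
    [-0.005, -0.005, -0.218, 0, 0, 0, 0.36],
    [-0.005, -0.005, -0.218, 0, 0, 0, 0.45],
    [-0.005, -0.005, -0.218, 0, 0, 0, 0.7],
    [-0.005, -0.005, -0.218, 0, 0, 0, 0.7],
    [-0.005, -0.005, -0.218, 0, 0, 0, 0.7],
    [-0.005, -0.005, -0.218, 0, 0, 0, 0.7],
  ],
)

```text
clock: 15.13
eef_pos: [438.4, 179.6, 9.8]
eef_rot: [-3.141, -0.001, -0.199]
wrist_force: [0.1, 0.1, 5.7]
finger_gap: 37.8
finger_force: 10.0
```

>>> jog_arm(
  series=[
    [0, 0, 0.04, 0, 0, 0, 0.7],
    [0, 0, 0.08, 0, 0, 0, 0.7],
    [0, 0, 0.08, 0, 0, 0, 0.7],
  ],
)

```text
clock: 15.38
eef_pos: [438.3, 179.5, 19.6]
eef_rot: [-3.141, -0.001, -0.199]
wrist_force: [0.3, 0.4, 0.4]
finger_gap: 37.5
finger_force: 10.0
```

>>> jog_arm(
  series=[
    [0, 0, 0.04, 0, 0, 0, 0.7],
    [0, 0, 0.08, 0, 0, 0, 0.7],
    [0, 0, 0.08, 0, 0, 0, 0.7],
  ],
)

```text
clock: 15.63
eef_pos: [438.2, 179.5, 29.1]
eef_rot: [-3.141, -0.001, -0.199]
wrist_force: [-0.2, 0.1, -0.7]
finger_gap: 37.2
finger_force: 10.0
```

>>> jog_arm(
  series=[
    [0, 0, 0.1, 0, 0, 0, 0.7],
    [0, 0, 0.25, 0, 0, 0, 0.7],
    [0, 0, 0.5, 0, 0, 0, 0.7],
    [0, 0, 0.75, 0, 0, 0, 0.7],
    [0, 0, 0.95, 0, 0, 0, 0.7],
  ],
)

```text
clock: 16.05
eef_pos: [437.9, 179.4, 144.2]
eef_rot: [-3.141, -0.001, -0.199]
wrist_force: [-0.2, 0.2, 0.0]
finger_gap: 37.7
finger_force: 10.0
```

>>> jog_arm(
  series=[
    [0.1, 0.17, 0, 0, 0, 0.07, 0.7],
    [0.2, 0.34, 0, 0, 0, 0.14, 0.7],
    [0.3, 0.5, 0, 0, 0, 0.21, 0.7],
    [0.4, 0.7, 0, 0, 0, 0.28, 0.7],
    [0.4, 0.7, 0, 0, 0, 0.35, 0.7],
  ],
)

```text
clock: 16.47
eef_pos: [486.9, 266.2, 142.0]
eef_rot: [-3.141, -0.001, 0.357]
wrist_force: [-0.1, -1.1, -1.0]
finger_gap: 37.7
finger_force: 10.0
```

>>> jog_arm(
  series=[
    [0.1, 0.17, 0, 0, 0, 0.07, 0.7],
    [0.2, 0.34, 0, 0, 0, 0.14, 0.7],
    [0.3, 0.5, 0, 0, 0, 0.21, 0.7],
    [0.41, 0.65, -0.1, 0, 0, 0.28, 0.7],
    [0.41, 0.65, -0.3, 0, 0, 0.358, 0.7],
    [0.41, 0.65, -0.4, 0, 0, 0.358, 0.7],
    [0.41, 0.65, -0.4, 0, 0, 0.358, 0.7],
    [0.41, 0.65, -0.4, 0, 0, 0.358, 0.7],
  ],
)

```text
clock: 17.13
eef_pos: [534.8, 340.9, 94.1]
eef_rot: [-3.141, 0.001, 0.908]
wrist_force: [0.1, -0.1, 0.1]
finger_gap: 37.6
finger_force: 10.0
```

>>> jog_arm(
  series=[
    [0.006, 0, -0.15, 0, 0, 0, 0.7],
    [0.006, 0, -0.27, 0, 0, 0, 0.7],
    [0.006, 0, -0.34, 0, 0, 0, 0.7],
    [0.006, 0, -0.38, 0, 0, 0, 0.7],
    [0.006, 0, -0.398, 0, 0, 0, 0.7],
    [0.006, 0, -0.398, 0, 0, 0, 0.7],
    [0.006, 0, -0.398, 0, 0, 0, 0.7],
  ],
)

```text
clock: 17.72
eef_pos: [536.1, 341.5, 47.3]
eef_rot: [3.141, -0.001, 0.912]
wrist_force: [-0.3, -0.1, 0.2]
finger_gap: 37.4
finger_force: 10.0
```

>>> jog_arm(
  series=[
    [0, 0, 0, 0, 0, 0, 0.5],
    [0, 0, 0, 0, 0, 0, 0.47],
    [0, 0, 0, 0, 0, 0, 0.47],
    [0, 0, 0.15, 0, 0, 0, 0.47],
    [0, 0, 0.4, 0, 0, 0, 0.47],
    [0, 0, 0.7, 0, 0, 0, 0.47],
    [0, 0, 1, 0, 0, 0, 0.47],
  ],
)

```text
clock: 18.3
eef_pos: [535.4, 341.2, 167.7]
eef_rot: [-3.141, 0.001, 0.913]
wrist_force: [0.7, -0.4, -0.7]
finger_gap: 50.0
finger_force: 0.0
```

>>> jog_arm(
  series=[
    [0.03, -0.25, 0, 0, 0, -0.07, 0.15],
    [0.06, -0.5, 0, 0, 0, -0.14, 0.15],
    [0.09, -0.75, 0, 0, 0, -0.21, 0.15],
    [0.12, -1, 0, 0, 0, -0.29, 0.15],
  ],
)

```text
clock: 18.63
eef_pos: [550.1, 220.2, 166.8]
eef_rot: [3.142, -0.001, 0.453]
wrist_force: [0.2, 0.4, -0.2]
finger_gap: 72.8
finger_force: 0.0
```

>>> jog_arm(
  series=[
    [0.03, -0.25, 0, 0, 0, -0.07, 0.15],
    [0.06, -0.5, 0, 0, 0, -0.14, 0.15],
    [0.09, -0.75, 0, 0, 0, -0.21, 0.15],
    [0.127, -0.975, 0, 0, 0, -0.291, 0.15],
    [0.127, -0.975, -0.3, 0, 0, -0.291, 0.15],
    [0.127, -0.975, -0.4, 0, 0, -0.291, 0.15],
    [0.127, -0.975, -0.4, 0, 0, -0.291, 0.15],
  ],
)

```text
clock: 19.22
eef_pos: [563.8, 104.3, 115.4]
eef_rot: [3.141, 0.006, 0.002]
wrist_force: [-0.3, -0.1, -0.6]
finger_gap: 79.6
finger_force: 0.0
```

>>> jog_arm(
  series=[
    [0.01, 0, -0.25, 0, 0, 0, 0.15],
    [0.01, 0, -0.5, 0, 0, 0, 0.15],
    [0.01, 0, -0.6, 0, 0, 0, 0.15],
    [0.01, 0, -0.6, 0, 0, 0, 0.15],
    [0.01, 0, -0.6, 0, 0, 0, 0.15],
    [0.01, 0, -0.6, 0, 0, 0, 0.15],
  ],
)

```text
clock: 19.72
eef_pos: [567.6, 104.9, 48.4]
eef_rot: [-3.141, -0.002, 0.002]
wrist_force: [0.6, 0.1, 0.6]
finger_gap: 80.0
finger_force: 0.0
```

>>> jog_arm(
  series=[
    [-0.018, -0.005, -0.15, 0, 0, 0, 0.15],
    [-0.018, -0.005, -0.27, 0, 0, 0, 0.15],
    [-0.018, -0.005, -0.315, 0, 0, 0, 0.15],
    [-0.018, -0.005, -0.315, 0, 0, 0, 0.2],
    [-0.018, -0.005, -0.315, 0, 0, 0, 0.3],
    [-0.018, -0.005, -0.315, 0, 0, 0, 0.5],
    [-0.018, -0.005, -0.315, 0, 0, 0, 0.5],
    [-0.018, -0.005, -0.315, 0, 0, 0, 0.5],
  ],
)

```text
clock: 20.38
eef_pos: [565.0, 103.9, 9.6]
eef_rot: [-3.141, -0.002, 0.001]
wrist_force: [-1.8, -0.3, 6.9]
finger_gap: 59.6
finger_force: 10.0
```

>>> jog_arm(
  series=[
    [0, 0, 0.1, 0, 0, 0, 0.5],
    [0, 0, 0.25, 0, 0, 0, 0.5],
    [0, 0, 0.5, 0, 0, 0, 0.5],
    [0, 0, 0.75, 0, 0, 0, 0.5],
    [0, 0, 1, 0, 0, 0, 0.5],
  ],
)

```text
clock: 20.8
eef_pos: [564.2, 103.7, 130.8]
eef_rot: [-3.142, -0.0, 0.001]
wrist_force: [0.3, 0.4, 0.1]
finger_gap: 59.7
finger_force: 10.0
```

>>> jog_arm(
  series=[
    [-0.02, 0.15, 0, 0, 0, 0.05, 0.5],
    [-0.04, 0.35, 0, 0, 0, 0.1, 0.5],
    [-0.06, 0.6, 0, 0, 0, 0.17, 0.5],
    [-0.1, 0.85, 0, 0, 0, 0.24, 0.5],
    [-0.1, 1, 0, 0, 0, 0.28, 0.5],
  ],
)

```text
clock: 21.22
eef_pos: [551.6, 226.2, 129.7]
eef_rot: [-3.141, -0.001, 0.448]
wrist_force: [0.7, 0.2, -0.1]
finger_gap: 60.0
finger_force: 10.0
```

>>> jog_arm(
  series=[
    [-0.1, 0.25, 0, 0, 0, 0.06, 0.5],
    [-0.2, 0.5, 0, 0, 0, 0.13, 0.5],
    [-0.3, 0.75, 0, 0, 0, 0.2, 0.5],
    [-0.4, 1, 0, 0, 0, 0.27, 0.5],
    [-0.4, 1, 0, 0, 0, 0.299, 0.5],
  ],
)

```text
clock: 21.63
eef_pos: [502.1, 348.1, 129.6]
eef_rot: [-3.141, -0.001, 0.921]
wrist_force: [-1.0, -0.6, 0.5]
finger_gap: 59.6
finger_force: 10.0
```

>>> jog_arm(
  series=[
    [-0.1, 0.15, 0, 0, 0, 0, 0.5],
    [-0.2, 0.3, 0, 0, 0, 0, 0.5],
    [-0.257, 0.378, 0, 0, 0, 0, 0.5],
    [-0.257, 0.378, -0.2, 0, 0, 0, 0.5],
    [-0.257, 0.378, -0.4, 0, 0, 0, 0.5],
    [-0.257, 0.378, -0.4, 0, 0, 0, 0.5],
    [-0.257, 0.378, -0.4, 0, 0, 0, 0.5],
    [-0.257, 0.378, -0.4, 0, 0, 0, 0.5],
  ],
)

```text
clock: 22.3
eef_pos: [474.3, 389.3, 82.2]
eef_rot: [3.141, -0.001, 0.91]
wrist_force: [-0.3, 0.6, -0.4]
finger_gap: 59.7
finger_force: 10.0
```

>>> jog_arm(
  series=[
    [0, 0, -0.15, 0, 0, 0, 0.5],
    [0, 0, -0.27, 0, 0, 0, 0.5],
    [0, 0, -0.34, 0, 0, 0, 0.5],
    [0, 0, -0.375, 0, 0, 0, 0.5],
    [0, 0, -0.39, 0, 0, 0, 0.5],
    [0, 0, -0.39, 0, 0, 0, 0.5],
    [0, 0, -0.39, 0, 0, 0, 0.5],
  ],
)

```text
clock: 22.88
eef_pos: [474.1, 389.4, 34.9]
eef_rot: [3.141, -0.001, 0.91]
wrist_force: [0.4, 0.2, -0.6]
finger_gap: 59.8
finger_force: 10.0
```

>>> jog_arm(
  series=[
    [0, 0, 0, 0, 0, 0, 0.28],
    [0, 0, 0, 0, 0, 0, 0.26],
    [0, 0, 0, 0, 0, 0, 0.26],
    [0, 0, 0.15, 0, 0, 0, 0.26],
    [0, 0, 0.4, 0, 0, 0, 0.26],
    [0, 0, 0.7, 0, 0, 0, 0.26],
    [0, 0, 1, 0, 0, 0, 0.26],
  ],
)

```text
clock: 23.47
eef_pos: [473.3, 388.9, 155.0]
eef_rot: [-3.141, 0.001, 0.91]
wrist_force: [1.0, 0.0, -0.1]
finger_gap: 69.7
finger_force: 0.0
```

>>> jog_arm(
  series=[
    [0, -0.3, 0, 0, 0, 0, 0.2],
    [0, -0.65, 0, 0, 0, 0, 0.2],
    [0, -1, 0, 0, 0, 0, 0.2],
  ],
)

```text
clock: 23.72
eef_pos: [473.2, 268.8, 154.3]
eef_rot: [3.141, -0.001, 0.912]
wrist_force: [0.7, 0.2, -0.1]
finger_gap: 75.0
finger_force: 0.0
```

>>> jog_arm(
  series=[
    [0, -0.33, 0, 0, 0, 0, 0.2],
    [0, -0.66, 0, 0, 0, 0, 0.2],
    [0, -1, 0, 0, 0, 0, 0.2],
  ],
)

```text
clock: 23.97
eef_pos: [473.2, 148.2, 154.1]
eef_rot: [3.141, -0.001, 0.911]
wrist_force: [0.8, -1.4, -1.1]
finger_gap: 75.3
finger_force: 0.0
```

>>> jog_arm(
  series=[
    [0, -0.33, 0, 0, 0, 0, 0.2],
    [0, -0.66, 0, 0, 0, 0, 0.2],
    [0, -0.945, 0, 0, 0, 0, 0.2],
    [0, -0.945, -0.3, 0, 0, 0, 0.2],
    [0, -0.945, -0.6, 0, 0, 0, 0.2],
    [0, -0.945, -0.9, 0, 0, 0, 0.2],
    [0, -0.945, -0.9, 0, 0, 0, 0.2],
    [0, -0.945, -0.9, 0, 0, 0, 0.2],
  ],
)

```text
clock: 24.63
eef_pos: [473.1, 36.4, 45.6]
eef_rot: [-3.139, 0.002, 0.91]
wrist_force: [1.1, 1.1, 0.9]
finger_gap: 74.9
finger_force: 0.0
```

>>> jog_arm(
  series=[
    [0.008, -0.005, -0.15, 0, 0, 0, 0.2],
    [0.008, -0.005, -0.25, 0, 0, 0, 0.2],
    [0.008, -0.005, -0.295, 0, 0, 0, 0.2],
    [0.008, -0.005, -0.295, 0, 0, 0, 0.22],
    [0.008, -0.005, -0.295, 0, 0, 0, 0.3],
    [0.008, -0.005, -0.295, 0, 0, 0, 0.5],
    [0.008, -0.005, -0.295, 0, 0, 0, 0.5],
    [0.008, -0.005, -0.295, 0, 0, 0, 0.5],
  ],
)

```text
clock: 25.3
eef_pos: [475.3, 35.9, 11.7]
eef_rot: [3.14, -0.001, 0.91]
wrist_force: [-2.2, -0.1, 9.0]
finger_gap: 59.7
finger_force: 10.0
```

>>> jog_arm(
  series=[
    [0, 0, 0.1, 0, 0, 0, 0.5],
    [0, 0, 0.25, 0, 0, 0, 0.5],
    [0, 0, 0.5, 0, 0, 0, 0.5],
    [0, 0, 0.75, 0, 0, 0, 0.5],
    [0, 0, 1, 0, 0, 0, 0.5],
  ],
)

```text
clock: 25.72
eef_pos: [474.3, 35.8, 132.3]
eef_rot: [3.141, -0.0, 0.91]
wrist_force: [0.5, -0.6, -0.9]
finger_gap: 59.8
finger_force: 10.0
```

>>> jog_arm(
  series=[
    [0, 0.1, 0.08, 0, 0, 0, 0.5],
    [0, 0.3, 0.16, 0, 0, 0, 0.5],
    [0, 0.55, 0.2, 0, 0, 0, 0.5],
    [0, 0.8, 0.2, 0, 0, 0, 0.5],
    [0, 1, 0.2, 0, 0, 0, 0.5],
  ],
)

```text
clock: 26.13
eef_pos: [474.5, 157.6, 155.5]
eef_rot: [3.141, -0.001, 0.91]
wrist_force: [0.5, 0.1, -0.5]
finger_gap: 59.7
finger_force: 10.0
```

>>> jog_arm(
  series=[
    [0, 0.25, 0, 0, 0, 0, 0.5],
    [0, 0.5, 0, 0, 0, 0, 0.5],
    [0, 0.75, 0, 0, 0, 0, 0.5],
    [0, 1, 0, 0, 0, 0, 0.5],
  ],
)

```text
clock: 26.47
eef_pos: [474.3, 277.4, 155.0]
eef_rot: [3.141, -0.001, 0.91]
wrist_force: [0.4, 0.6, -0.2]
finger_gap: 59.4
finger_force: 10.0
```

>>> jog_arm(
  series=[
    [0, 0.25, 0, 0, 0, 0, 0.5],
    [0, 0.5, 0, 0, 0, 0, 0.5],
    [0, 0.75, 0, 0, 0, 0, 0.5],
    [0, 0.94, -0.15, 0, 0, 0, 0.5],
    [0, 0.94, -0.4, 0, 0, 0, 0.5],
    [0, 0.94, -0.6, 0, 0, 0, 0.5],
    [0, 0.94, -0.6, 0, 0, 0, 0.5],
    [0, 0.94, -0.6, 0, 0, 0, 0.5],
  ],
)

```text
clock: 27.13
eef_pos: [474.3, 388.4, 82.5]
eef_rot: [-3.141, 0.001, 0.91]
wrist_force: [0.3, -0.4, 0.8]
finger_gap: 59.7
finger_force: 10.0
```

>>> jog_arm(
  series=[
    [0, 0.007, -0.1, 0, 0, 0, 0.5],
    [0, 0.007, -0.18, 0, 0, 0, 0.5],
    [0, 0.007, -0.23, 0, 0, 0, 0.5],
    [0, 0.007, -0.255, 0, 0, 0, 0.5],
    [0, 0.007, -0.268, 0, 0, 0, 0.5],
    [0, 0.007, -0.268, 0, 0, 0, 0.5],
    [0, 0.007, -0.268, 0, 0, 0, 0.5],
  ],
)

```text
clock: 27.72
eef_pos: [474.8, 389.5, 50.5]
eef_rot: [3.141, -0.001, 0.91]
wrist_force: [-0.4, 0.5, -0.5]
finger_gap: 59.5
finger_force: 10.0
```

Now I release, then back off for a check view.

>>> jog_arm(
  series=[
    [0, 0, -0.003, 0, 0, 0, 0.5],
    [0, 0, -0.003, 0, 0, 0, 0.28],
    [0, 0, -0.003, 0, 0, 0, 0.26],
    [0, 0, -0.003, 0, 0, 0, 0.26],
    [0, 0, 0.15, 0, 0, 0, 0.26],
    [0, 0, 0.4, 0, 0, 0, 0.26],
    [0, 0, 0.7, 0, 0, 0, 0.26],
    [0, 0, 1, 0, 0, 0, 0.26],
  ],
)

```text
clock: 28.38
eef_pos: [474.2, 389.2, 171.3]
eef_rot: [-3.141, 0.001, 0.91]
wrist_force: [0.1, 0.2, -0.7]
finger_gap: 69.7
finger_force: 0.0
```

>>> jog_arm(
  series=[
    [-0.2, -0.25, 0.25, 0, 0, 0, 0.26],
    [-0.4, -0.5, 0.5, 0, 0, 0, 0.26],
    [-0.5, -0.7, 0.5, 0, 0, 0, 0.26],
    [-0.5, -0.7, 0.5, 0, 0, 0, 0.26],
    [-0.5, -0.7, 0.5, 0, 0, 0, 0.26],
    [-0.5, -0.7, 0.5, 0, 0, 0, 0.26],
  ],
)

```text
clock: 28.88
eef_pos: [414.9, 305.7, 230.3]
eef_rot: [3.142, -0.0, 0.91]
wrist_force: [-0.5, -0.2, -0.6]
finger_gap: 69.2
finger_force: 0.0
```

```bash
python3 - <<'E'
from h import *
from cell import manip
w=wrist(manip); s=manip.camera("scene")
for n,X in dict(NL=(474.2,389.3,53),NS=(535.8,341.4,47)).items(): print(n,"wrist",proj(w,X),"scene crop",((proj(s,X)-(150,170))*3.33).round())
np.savez("w5.npz",**w)
a=cv2.resize(s["frame"][170:300,150:390,::-1],(800,433),interpolation=cv2.INTER_CUBIC)[:300]
b=cv2.resize(w["frame"][:,:,::-1],(400,300),interpolation=cv2.INTER_AREA)
t=manip.camera("top"); b2=cv2.resize(t["frame"][100:330,100:407,::-1],(400,300),interpolation=cv2.INTER_CUBIC)
cv2.imwrite("pics/f.png",np.vstack([a,np.hstack([b,b2])])); print(manip.read_state()["eef_pos"])
E
```

```text
NL wrist [276.05969338  83.26982188] scene crop [260. 266.]
NS wrist [362.56966007  84.12769284] scene crop [250. 200.]
[414.81441643 305.95160709 229.37566412]
```

View pics/f.png

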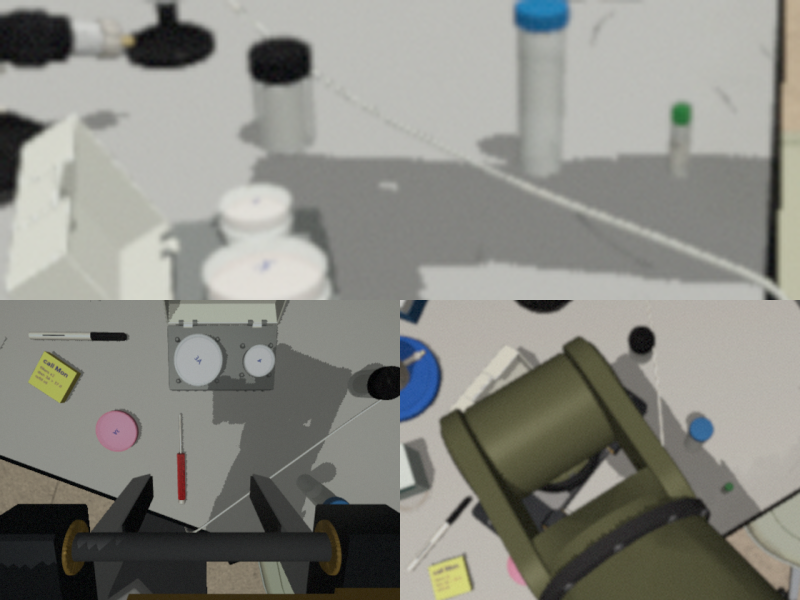

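The stacks sit at wrist-inset (198,360) and (259,361), within about 1 px of the nest predictions. They are level, the lid is open, the driver lies on the bench, and the tube, vial and can are standing.

```bash
python3 -c "
from cell import manip
print(manip.sign_off())"
```

```text
the job is handed in; nothing more can be done
None
```

The job is handed in at about 29 s of the 72 s allowed, but sign-off returned no verdict: the lid was pried with the driver and is open at about 2.1 rad, the driver lies on the bench, both pairs of dishes are stacked level in their nests, and the tube, vial and can are still standing.

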